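# Start the filter plug square with the fork driver

### The arm

A 6-joint arm with a two-finger parallel gripper is mounted at the origin on the work surface. World frame = base frame: x ahead of the robot, y to its left, z up, the work surface at z = 0. Lengths are in mm, angles in rad, forces in N, time in s.
With the tool pointing down it reaches from about 350 to 975 mm from the base axis. Payload 7.1 kg.
Tool frame: the origin (TCP) lies midway between the tips of the shut fingers; the grasp point (between the pads) lies 19 mm behind it (ctrl.tcp_to_grasp is the distance from the TCP to the grasp point, in mm); z points along the fingers, y is the line along which they close (so a half turn about z gives the same grasp; the last joint's range is limited). The gripper opens to 88 mm and grips with 3 to 60 N. Pads are 20 mm wide; open, the fingers measure 115 mm over their backs; the gripper's body (75 mm by 178 mm) begins 61 mm behind the grasp point.
Start: joints at [-1.205, 0.423, 1.63, -0, 1.089, -0.019], TCP at [234.625, -579.272, 222.675] pointing down, gripper open.
Joint ranges: [-3, 3], [-0.9, 2.11], [0.09, 2.58], [-1.31, 4.45], [0.11, 2.69], [-2.54, 2.54]. Speed limits (rad/s): [2.39, 2.39, 3.01, 3.14, 3.14, 3.14].

### API

Orientations are given as a rotation vector (axis times angle).
In Python, from workcell import get_obs, cams, ticket, boxes_of, ctrl gives the robot as it stands.
- The arm moves only by the shell command python3 -m creep 'ROWS' [OPENING]. ROWS is JSON, one flat list of numbers, 4 for each row, row after row: the shift along the world's x, y, z in m, then the turn about the world's z in rad. In form: [tx, ty, tz, spin, tx, ty, tz, spin, ...]. A call has 1 to 10 rows; each row is the pose to reach, as a shift and turn from the pose commanded when the call began; what a row does not reach only later rows make up. A row lasts 1/12 s, in which the tool goes at most 41.7 mm and 7.16 degrees, less where a joint would pass 70% of its speed; a pose out of reach is approached as far as the arm can. A call with a gripper value outside its range is refused whole. OPENING is the opening, from 0 (shut) to 1 (fully open), set as the call begins (- or left out, the last holds). The fingers move at their own pace and stop on an object; the grip force is fixed at half the most. Time passes only in rows, so rows that repeat a pose let the fingers close. It gives the time, the measured TCP pose, the force, the opening and the grip force at its end, in the units of the state.
- get_obs(): the state, without advancing time (a new reading comes with each control period).
- cams.get_image(name): name is "scene" or "top" or "wrist"; returns (picture, depth): 384x512x3 uint8, red, green, blue; 384x512 float32, mm along the optical axis (not along the pixel's ray), 0 where there is no reading.
- cams.get_calibration(name): a dict with "mtx" (3x3 intrinsics, pixels), "R" (3x3) and "t" (3): a world point X has camera coordinates R X + t; the wrist camera has in their place "mount" (4x4, takes a point from camera to tool coordinates, whose origin is the TCP and whose axes are the flange's). Camera axes: x right, y down, z forward; pixel columns grow to the right and rows downward; lengths in mm; the calibration is good to about 2 mm. A picture is of the moment at which its call begins: read the wrist's pose just before it. get_calibration takes no time and is no camera call.
- ticket.close_job(): hands the job in; it is judged then, once.
Trained networks look in the newest picture that a camera, given by its name, has taken for a name from the list of things; names that differ only in an ending like _2 or _b are one class to them, and where a whole thing is asked for, a point or a joint stands for the part that bears it (a point fixed in the world has none). Each returns a list of dicts, best first, with "score" (0 to 1); they miss things now and then, are a little off and sometimes report something else, mostly with a low value. They report only what shows in the picture. A call takes as long as a camera call. They do not tell look-alikes from the thing itself.
- boxes_of(camera, target): "centre" ([column, row] in pixels, amid what is visible of it).
The state is a dict: "t": time; "qpos": joint angles; "qvel": joint speeds; "joint_torque": joint torques, N m; "ee_pos": TCP position; "orientation": TCP orientation; "ft_force": force on the tool from outside, world axes, zero at the start; "moment": the same for the moment, N m; "width": finger opening in mm; "grasp_force": force on a finger pad.
Only numpy, scipy, OpenCV 4.12 (cv2) and the standard library are available. Lean on these libraries where they do the work, as an engineer would, in place of code of your own. Each camera call takes 0.05 s, during which the arm holds its last target. There are 200 camera calls.

### The job

Start the bar-headed filter plug on the pump module. Take the fork driver by its T-handle, set it down square and centred over the plug with its two jaws astride the bar before you turn anything, then turn the plug about 70 degrees clockwise (seen from above) with it, and let go, leaving the driver standing upright on the plug. Do not shift the round-handled socket driver.

Things in the scene. Friction and masses are not known exactly. Their poses are not given: they have to be found in the camera images.
- fork_driver: Loose fork driver, 78 mm tall, 0.24 to 0.4 kg, upright on its jaws. Origin: centre of its underside; z up, x along the blue T-handle (80 long in x, 18 thick, 54 to 78 mm up). Below: neck 18 in diameter, then from 28 mm down a 60 x 38 mm steel plate with two jaws; the slot between them runs along x, parallel to the handle, open-ended, 18 wide, 20 deep. A half turn about z changes nothing.
- plug_seat (a point): On the plug's axis, on top of its round steel flange (74 across), 64 mm above the bench. Here rises the plug's dark steel bar: 50 long (x, turns with it), 8 thick, 14 mm high, rounded top; z up. A half turn leaves it the same. Driver seated: jaws on the flange, its origin here, its x along the bar. The like flange 110 mm away on the white module has only a low round cap 44 across, already home.
- plug (a joint): Turning of the plug about its vertical axis, rad: 0 at the start, growing clockwise seen from above; about 1.2 wanted, no stop before 2.6. Stiff (0.12 N m); stays where it is left. In the driver's slot the bar has 5 mm of play each side and about 12 degrees of turning play each way, which the driver must take up before the bar follows.
- socket_driver: Bystander: loose driver 78 mm tall with a round blue knob handle (34 mm across) and a round steel socket (44 mm across) on which it stands. Origin: centre of its underside. It does not fit the bar and is left alone. It may stand at either of the two drivers' places.
There are look-alikes about, which are no part of the job. What is shaped like the fork_driver but purple is not meant.

How it is judged (in metres and radians):
On the way, in this order (a step that is already met when the one before it is completed fails the run):
1. the driver is down over the plug, upright and centred, and the plug has not been turned yet (horizontal distance between fork_driver and plug_seat below 0.013 m and z of fork_driver in the frame of plug_seat below 0.007 m and angle between fork_driver's own z axis and vertical below 0.18 rad and value of joint plug below 0.3 rad), for 0.2 s.
2. the plug is turned clockwise with the driver still upright and centred on it (horizontal distance between fork_driver and plug_seat below 0.013 m and z of fork_driver in the frame of plug_seat below 0.007 m and angle between fork_driver's own z axis and vertical below 0.18 rad and value of joint plug above 0.85 rad), for 0.2 s.
At the end, for the whole second after the job is handed in: The plug is turned at least 0.85 rad (49 degrees) clockwise from its start and is still; the fork driver stands at rest over it, released, its axis within 13 mm of the plug's axis, within 10 degrees of upright, its jaws no more than 7 mm above the flange (all of step 2 and linear speed of fork_driver below 0.03 m/s and velocity of joint plug below 0.1 rad/s); the robot touches nothing.
It fails at once if the plug is turned by more than 0.3 rad while the driver is not upright and centred down over it (value of joint plug above 0.3 rad and not (horizontal distance between fork_driver and plug_seat below 0.018 m and z of fork_driver in the frame of plug_seat below 0.012 m and angle between fork_driver's own z axis and vertical below 0.25 rad)).
It fails at once if the socket driver is shifted by more than 30 mm (distance of socket_driver from where it was at the start of the episode above 0.03 m).
It also fails if it takes over 45 s, if anything falls off the work surface, if the arm or the gripper's body presses on something with over 40 N, if the wrist force passes 120 N, or if a joint passes its speed limit or range.

## Working session

There is one attempt and no reset: what is moved stays moved. The work goes in short steps, Python scripts to look and compute and a shell command to move; the robot and the scene stay as the last step left them, time stands still between calls to the robot, and variables do not carry over. Pictures are saved under pics/ and viewed, at most 10 in all, crops included, and the job is handed in when it is done.

```bash
mkdir -p pics
cat > h.py <<'E'
import numpy as np,cv2
from workcell import get_obs,cams,ticket,boxes_of,ctrl
from scipy.spatial.transform import Rotation as Ro
def grab(n):
    o=get_obs(); im,d=cams.get_image(n); c=cams.get_calibration(n)
    K=np.array(c["mtx"])
    if "mount" in c:
        M=np.array(c["mount"]);T=np.eye(4);T[:3,:3]=Ro.from_rotvec(o["orientation"]).as_matrix();T[:3,3]=o["ee_pos"]
        W=T@M
    else:
        R=np.array(c["R"]);W=np.eye(4);W[:3,:3]=R.T;W[:3,3]=-R.T@np.array(c["t"]).ravel()
    return im,d,K,W
def cloud(d,K,W):
    v,u=np.mgrid[:d.shape[0],:d.shape[1]]
    P=np.stack([(u-K[0,2])/K[0,0]*d,(v-K[1,2])/K[1,1]*d,d],-1)
    X=P@W[:3,:3].T+W[:3,3]; X[d==0]=np.nan
    return X
def save(n,im): cv2.imwrite("pics/"+n,im[...,::-1])
E
python3 - <<'E'
from h import *
o=get_obs();print(o["t"],o["ee_pos"],o["orientation"],o["width"])
ims=[]
for n in("top","scene"):
    im,d,K,W=grab(n);X=cloud(d,K,W);np.savez(n+"0.npz",im=im,X=X,K=K,W=W)
    save(n+"0.png",im)
    for t in("fork_driver","plug_seat","socket_driver"):
        for b in boxes_of(n,t):
            u,v=map(int,np.round(b["centre"]));print(n,t,b,np.nanmedian(X[v-1:v+2,u-1:u+2].reshape(-1,3),0).round(0))
E
```

```text
0.0 [ 234.42186666 -578.75225995  221.88241854] [-3.08209271e+00 -6.00456394e-01  4.46586146e-04] 87.85458913648782
top fork_driver {'centre': [239.5, 244.8], 'score': 0.96} [380.  83.  78.]
top fork_driver {'centre': [183.0, 198.8], 'score': 0.83} [481. 217.  29.]
top fork_driver {'centre': [229.2, 192.4], 'score': 0.62} [492. 111.  72.]
top fork_driver {'centre': [238.8, 147.7], 'score': 0.58} [600.  96.  31.]
top plug_seat {'centre': [384.1, 165.3], 'score': 0.43} [ 557. -216.   77.]
top socket_driver {'centre': [134.0, 198.2], 'score': 0.64} [474. 313.  74.]
scene fork_driver {'centre': [272.1, 217.1], 'score': 0.94} [500. 126.  60.]
scene fork_driver {'centre': [304.4, 257.4], 'score': 0.62} [497. 225.  46.]
scene fork_driver {'centre': [216.3, 240.3], 'score': 0.61} [613. 108.  47.]
scene fork_driver {'centre': [309.9, 188.9], 'score': 0.61} [386.  98.  44.]
scene plug_seat {'centre': [172.2, 126.4], 'score': 0.5} [ 553. -213.   73.]
scene socket_driver {'centre': [343.5, 302.7], 'score': 0.63} [492. 329.  40.]
```

View pics/top0.png

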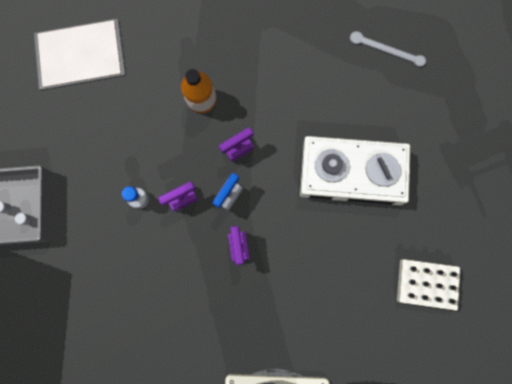

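View pics/scene0.png

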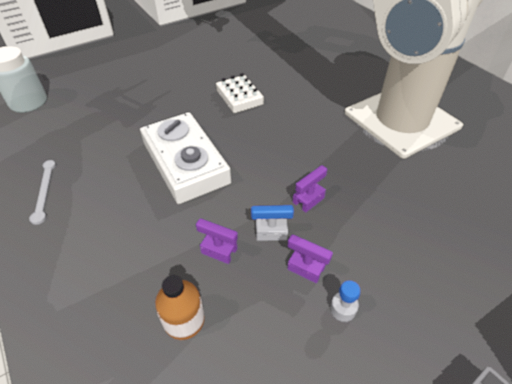

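Run:
```python
from h import *
for n in("top","scene"):
    z=np.load(n+"0.npz");im=z["im"].astype(int);X=z["X"]
    r,g,b=im[...,0],im[...,1],im[...,2]
    m=(b>120)&(r<90)&(b-r>60)
    k,l,s,c=cv2.connectedComponentsWithStats(m.astype(np.uint8))
    for i in range(1,k):
        if s[i,4]<30: continue
        p=X[l==i];p=p[p[:,2]>70]
        if len(p)<8: print(n,"few",c[i],s[i,4]);continue
        (cx,cy),(w,h),a=cv2.minAreaRect(p[:,:2].astype(np.float32))
        e=np.linalg.svd(p[:,:2]-p[:,:2].mean(0),full_matrices=False)[2][0]
        print(n,"blue",c[i].round(),len(p),"ctr",round(cx,1),round(cy,1),"size",round(w),round(h),"yaw",np.degrees(np.arctan2(e[1],e[0])).round(1),"z",np.median(p[:,2]).round(1))
    # bar: high points near plug
    q=X.reshape(-1,3)
    D=np.hypot(q[:,0]-555,q[:,1]+215)<32
    p=q[D&(q[:,2]>70)]
    (cx,cy),(w,h),a=cv2.minAreaRect(p[:,:2].astype(np.float32))
    e=np.linalg.svd(p[:,:2]-p[:,:2].mean(0),full_matrices=False)[2][0]
    print(n,"bar",len(p),cx,cy,w,h,np.degrees(np.arctan2(e[1],e[0])),np.percentile(p[:,2],[5,50,95]))
    f=q[(np.hypot(q[:,0]-555,q[:,1]+215)<50)]
    print("flange z",np.percentile(f[:,2],[10,50,90]))
t=np.load("top0.npz")["im"];s=np.load("scene0.npz")["im"]
A=cv2.resize(t[150:250,120:260],None,fx=4,fy=4,interpolation=3)[:400,:400]
B=cv2.resize(s[100:200,130:230],None,fx=4,fy=4,interpolation=3)
A=cv2.resize(t[140:240,160:260],None,fx=4,fy=4,interpolation=3)
save("crop1.png",np.hstack([A,B]))
```

```text
top blue [225. 189.] 297 ctr 496.1 118.2 size 18 80 yaw 148.9 z 78.2
top blue [129. 193.] 171 ctr 482.7 323.5 size 29 30 yaw 139.0 z 78.3
top bar 106 551.8758544921875 -216.44497680664062 49.4240608215332 9.626263618469238 -154.0823858574841 [71.142952   77.18585122 80.36042774]
flange z [55.42033992 62.48884377 67.02726919]
scene blue [272. 211.] 286 ctr 497.7 120.1 size 18 78 yaw -30.3 z 76.3
scene blue [349. 291.] 279 ctr 484.9 326.6 size 28 30 yaw -15.3 z 76.9
scene bar 68 553.0869750976562 -214.53578186035156 48.68198776245117 8.071828842163086 24.002997556976943 [71.24386549 74.60703856 78.26162514]
flange z [54.05050596 61.3582226  67.15495806]
```

View pics/crop1.png

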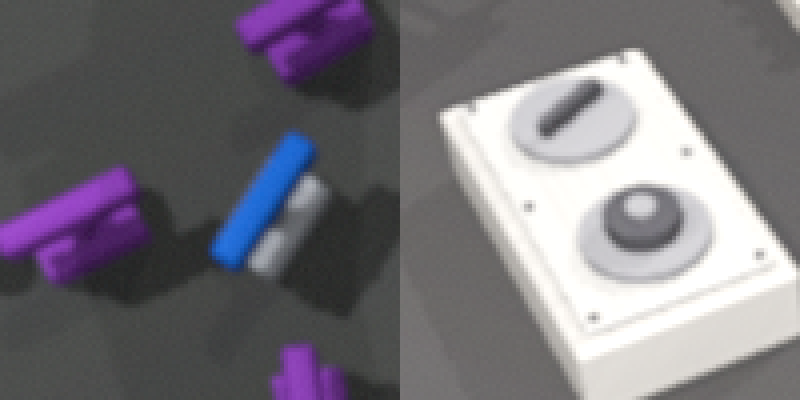

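Blue-handled things sit in the top picture at (229,191), a T-bar over a steel two-jaw plate, and at (135,197), a round knob. The look-alikes at (238,245), (180,197) and (238,146) are purple. The crop confirms that (229,191) is the fork driver, at about (497,119) with yaw −31°/149°. The bar flange is at (384,168), at about (552,−215) with yaw 25°. The other flange at (332,163) has the round cap.

```bash
python3 -m creep '[0.013,0.035,0,0.11,0.026,0.07,0,0.22,0.039,0.105,0,0.33,0.052,0.14,0,0.44,0.066,0.175,0,0.55,0.079,0.21,0,0.66,0.092,0.244,0,0.77,0.105,0.279,0,0.88,0.118,0.314,0,0.99,0.131,0.349,0,1.1]' 0.55; python3 -m creep '[0.013,0.035,0,0.11,0.026,0.07,0,0.22,0.039,0.105,0,0.33,0.052,0.14,0,0.44,0.066,0.175,0,0.55,0.079,0.21,0,0.66,0.092,0.244,0,0.77,0.105,0.279,0,0.88,0.118,0.314,0,0.99,0.131,0.349,0,1.11]'; python3 -m creep '[0,0,0,0,0,0,0,0]'
python3 - <<'E'
from h import *
o=get_obs();R=Ro.from_rotvec(o["orientation"]).as_matrix()
print(o["t"],o["qpos"],o["ee_pos"],np.degrees(np.arctan2(R[1,0],R[0,0])))
im,d,K,W=grab("wrist");X=cloud(d,K,W);save("w1.png",im)
im=im.astype(int);r,b=im[...,0],im[...,2]
m=(b>110)&(r<90)&(b-r>60)
k,l,s,c=cv2.connectedComponentsWithStats(m.astype(np.uint8))
for i in range(1,k):
    if s[i,4]<60: continue
    p=X[l==i];p=p[p[:,2]>68]
    if len(p)<20: continue
    (cx,cy),(w,h),a=cv2.minAreaRect(p[:,:2].astype(np.float32))
    e=np.linalg.svd(p[:,:2]-p[:,:2].mean(0),full_matrices=False)[2][0]
    print(c[i],len(p),cx,cy,w,h,np.degrees(np.arctan2(e[1],e[0])),np.median(p[:,2]))
E
```

```text
t: 1.23
ee_pos: [365.9, -228.7, 223.0]
orientation: [2.309, 2.129, 0.0]
ft_force: [1.5, -0.8, 0.4]
width: 48.3
grasp_force: 0.0
t: 2.07
ee_pos: [497.0, 120.7, 222.9]
orientation: [0.839, 3.027, 0.0]
ft_force: [1.0, -0.8, -0.1]
width: 48.5
grasp_force: 0.0
t: 2.23
ee_pos: [496.9, 120.3, 222.6]
orientation: [0.844, 3.026, -0.0]
ft_force: [0.3, -0.2, 0.1]
width: 48.2
grasp_force: 0.0
2.2333 [ 2.14343686e-01  2.56553841e-01  1.87866236e+00 -9.87229353e-05
  1.00632119e+00 -8.12354468e-01] [496.91533111 120.32461819 222.5606602 ] 148.82849699465194
[432.70117188  52.328125  ] 331 481.6437683105469 318.78118896484375 21.794164657592773 32.542179107666016 -14.867036701589331 73.19954862385009
[253.08093525 173.8147482 ] 514 495.2629089355469 118.1669692993164 16.90658187866211 79.14466857910156 -31.156050715836283 76.13100681084083
```

View pics/w1.png

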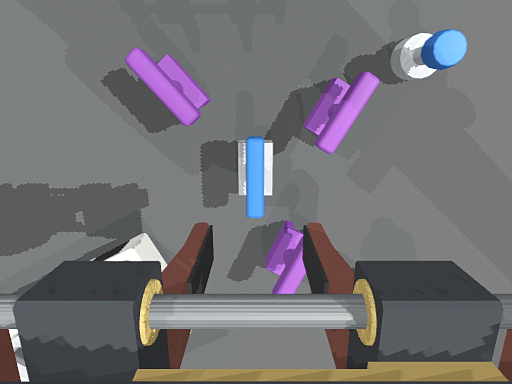

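The wrist picture shows the blue T-handle at (255,176), running along the tool's x. The purple ones, at (165,85), (340,110) and (288,255), clear the fingers. Next I go down, grip and lift.

```bash
python3 -m creep '[-0.001,-0.0015,-0.035,0,-0.001,-0.0015,-0.07,0,-0.001,-0.0015,-0.105,0,-0.001,-0.0015,-0.14,0,-0.001,-0.0015,-0.16,0,-0.001,-0.0015,-0.17,0,-0.001,-0.0015,-0.176,0,-0.001,-0.0015,-0.176,0,-0.001,-0.0015,-0.176,0]'; python3 -m creep '[0,0,0,0,0,0,0,0,0,0,0,0,0,0,0,0,0,0,0,0,0,0,0,0,0,0,0,0]' 0; python3 -m creep '[0,0,0.01,0,0,0,0.03,0,0,0,0.06,0,0,0,0.09,0,0,0,0.12,0,0,0,0.14,0,0,0,0.14,0]'
```

```text
t: 3.03
ee_pos: [496.3, 116.9, 47.6]
orientation: [0.849, 3.023, 0.001]
ft_force: [-0.5, -0.6, -0.1]
width: 48.7
grasp_force: 0.0
t: 3.62
ee_pos: [495.9, 117.4, 47.0]
orientation: [0.848, 3.024, 0.001]
ft_force: [-1.5, 0.9, 4.8]
width: 17.5
grasp_force: 30.0
t: 4.2
ee_pos: [497.7, 117.7, 190.8]
orientation: [0.847, 3.019, 0.005]
ft_force: [1.7, -0.3, -3.2]
width: 18.1
grasp_force: 30.0
```

```bash
python3 -m creep '[0.005,-0.033,0,-0.12,0.011,-0.066,0,-0.24,0.017,-0.1,0,-0.36,0.022,-0.133,0,-0.48,0.028,-0.166,0,-0.6,0.033,-0.2,0,-0.72,0.039,-0.233,0,-0.84,0.044,-0.266,0,-0.96,0.05,-0.3,0,-1.08,0.056,-0.333,0,-1.2]'; python3 -m creep '[0,0,0,-0.12,0,0,0,-0.24,0,0,0,-0.36,0,0,0,-0.48,0,0,0,-0.6,0,0,0,-0.72,0,0,0,-0.84,0,0,0,-0.96,0,0,0,-0.96,0,0,0,-0.96]'
python3 - <<'E'
from h import *
o=get_obs();R=Ro.from_rotvec(o["orientation"]).as_matrix()
print(o["t"],o["ee_pos"],"toolx",np.degrees(np.arctan2(R[1,0],R[0,0])),"tilt",np.degrees(np.arccos(-R[2,2])))
for n in("wrist","top","scene"):
    im,d,K,W=grab(n);X=cloud(d,K,W);save(n+"2.png",im);np.savez(n+"2.npz",im=im,X=X,K=K,W=W)
    q=X.reshape(-1,3);D=np.hypot(q[:,0]-552.5,q[:,1]+215.5)<34
    p=q[D&(q[:,2]>70)&(q[:,2]<85)]
    if len(p)>20:
        (cx,cy),(w,h),a=cv2.minAreaRect(p[:,:2].astype(np.float32))
        e=np.linalg.svd(p[:,:2]-p[:,:2].mean(0),full_matrices=False)[2][0]
        print(n,"bar",len(p),cx,cy,w,h,np.degrees(np.arctan2(e[1],e[0])))
    I=im.astype(int);r,b=I[...,0],I[...,2];m=(b>110)&(r<90)&(b-r>60)&(np.hypot(X[...,0]-552,X[...,1]+215)<80)
    p=X[m]
    if len(p)>20:
        e=np.linalg.svd(p[:,:2]-p[:,:2].mean(0),full_matrices=False)[2][0]
        print(n,"handle",len(p),p.mean(0),np.degrees(np.arctan2(e[1],e[0])))
A=np.load("wrist2.npz")["im"];B=np.load("scene2.npz")["im"][20:212,80:336]
save("v2.png",np.vstack([cv2.resize(A,(400,300)),cv2.resize(B,(400,300))]))
E
```

```text
t: 5.03
ee_pos: [550.3, -217.1, 184.7]
orientation: [-2.412, -2.008, 0.002]
ft_force: [0.7, -0.6, -3.1]
width: 17.8
grasp_force: 30.0
t: 5.87
ee_pos: [550.7, -215.4, 185.2]
orientation: [-3.065, -0.683, 0.003]
ft_force: [-0.0, 0.6, -3.8]
width: 17.7
grasp_force: 30.0
5.8667 [ 550.66684697 -215.40207502  185.1504384 ] toolx 25.119556333910868 tilt 0.1507073428375408
wrist bar 125 569.2738037109375 -208.26744079589844 10.89445686340332 6.792397975921631 -155.58731826082084
wrist handle 4676 [ 563.22562084 -208.98434496  214.31523154] -154.72745557692565
scene bar 69 553.3839111328125 -215.3377227783203 48.913726806640625 9.610587120056152 23.545370868292444
scene handle 267 [ 565.30505461 -202.83851035  207.20263569] 22.112705633333114
```

View pics/v2.png

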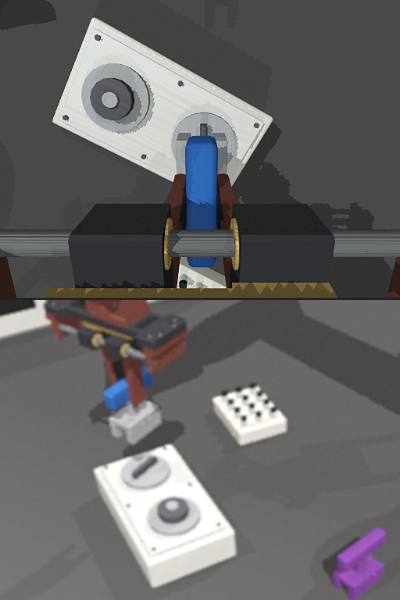

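The wrist view shows the bar end between the jaws, just ahead of the handle, and the scene view shows the driver hanging above the bar flange. I will check the grip offset and the bar from the far ends.

Run:
```python
from h import *
o=get_obs();R=Ro.from_rotvec(o["orientation"]).as_matrix();t=o["ee_pos"]
z=np.load("wrist2.npz");X=z["X"];im=z["im"].astype(int);r,b=im[...,0],im[...,2]
m=(b>110)&(r<90)&(b-r>60)
L=(X-t)@R
p=L[m];p=p[np.isfinite(p[:,0])];print("handle tool x",np.percentile(p[:,0],[0,.5,99.5,100]),"y",np.percentile(p[:,1],[1,50,99]),"z",np.percentile(p[:,2],[1,50,99]))
e=p[p[:,0]>15];print("handle yaw rel",np.degrees(np.polyfit(e[:,0],e[:,1],1)[0]))
# steel plate held (world z between 135 and 175)
q=L[(X[...,2]>130)&(X[...,2]<172)];q=q[(q[:,0]>10)&(abs(q[:,1])<25)]
print("plate",len(q),q.min(0),q.max(0))
u=np.array([np.cos(np.radians(25)),np.sin(np.radians(25))]);v=np.array([-u[1],u[0]])
k=X[(np.hypot(X[...,0]-552.5,X[...,1]+215.5)<34)&(X[...,2]>70)&(X[...,2]<85)]
w=(k[:,:2]-[552.5,-215.5]);print("bar end",(w@u).max(),"lateral",np.percentile(w@v,[2,50,98]))
# flange extent wrist
k=X[(np.hypot(X[...,0]-552.5,X[...,1]+215.5)<44)&(X[...,2]>60)&(X[...,2]<68)]
print(np.percentile(k[:,2],[5,50,95]))
T=np.load("top0.npz");I=T["im"]
g=cv2.cvtColor(I,cv2.COLOR_RGB2GRAY);hsv=g[140:200,355:412]
c=cv2.HoughCircles(cv2.resize(cv2.GaussianBlur(hsv,(3,3),0),None,fx=4,fy=4,interpolation=3),cv2.HOUGH_GRADIENT,1,100,param1=60,param2=20,minRadius=55,maxRadius=90)
if c is not None:
    c=c[0,0]/4;uv=[c[0]+355-.4,c[1]+140-.4];K,W=T["K"],T["W"]
    d=W[:3,:3]@np.array([(uv[0]-K[0,2])/K[0,0],(uv[1]-K[1,2])/K[1,1],1]);s=(64-W[2,3])/d[2];print("flange circle",c[2],uv,W[:3,3]+s*d)
```

```text
handle tool x [-38.91307112 -37.6964417   40.30642896  40.72592919] y [-9.16861247 -0.94243297  7.23765099] z [-30.55127049 -28.95547478 -13.14658465]
handle yaw rel -0.6552444820355788
plate 1114 [ 10.05579898 -19.86709241  18.68155431] [30.28087003 18.24381115 48.29377114]
bar end 23.702171118450234 lateral [-3.92772513 -0.5252134   2.84814728]
[62.00654986 63.22749438 64.3331047 ]
flange circle 17.4 [np.float32(382.725), np.float32(169.975)] [ 548.90839196 -216.74807608   64.        ]
```

```bash
python3 -m creep '[0.0015,0,-0.02,0,0.0015,0,-0.04,0,0.0015,0,-0.05,0,0.0015,0,-0.055,0,0.0015,0,-0.055,0]'; python3 -m creep '[0,0,-0.004,0,0,0,-0.008,0,0,0,-0.012,0,0,0,-0.014,0,0,0,-0.016,0,0,0,-0.016,0]'
```

```text
t: 6.43
ee_pos: [552.4, -215.5, 130.5]
orientation: [-3.066, -0.679, 0.003]
ft_force: [0.3, -0.0, -3.8]
width: 17.6
grasp_force: 30.0
t: 6.93
ee_pos: [553.0, -215.7, 115.4]
orientation: [-3.067, -0.678, 0.0]
ft_force: [0.2, -1.1, -4.5]
width: 18.2
grasp_force: 30.0
```

```bash
python3 -m creep '[0,0,-0.001,0,0,0,-0.002,0,0,0,-0.003,0,0,0,-0.0035,0,0,0,-0.0035,0,0,0,-0.0035,0]'
python3 - <<'E'
from h import *
s=grab("scene");save("s3.png",cv2.resize(s[0][40:200,90:290],None,fx=3,fy=3,interpolation=3))
E
```

```text
t: 7.43
ee_pos: [553.1, -215.8, 112.2]
orientation: [-3.068, -0.678, 0.0]
ft_force: [0.1, -0.2, -2.8]
width: 17.8
grasp_force: 30.0
```

View pics/s3.png

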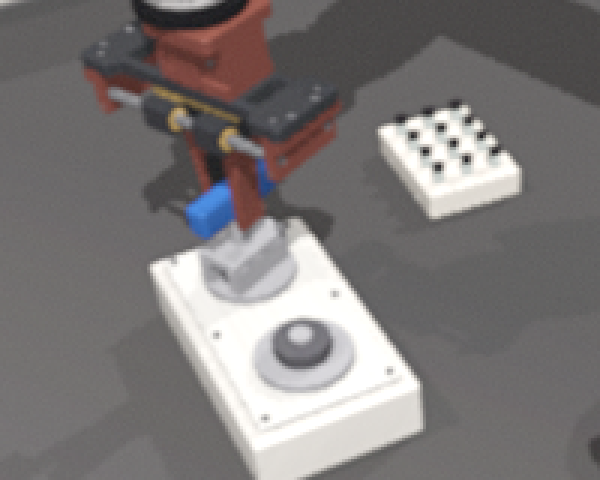

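The picture shows the jaws down on the flange at about (250,265), astride the bar. One last push of 1.5 mm for light contact, then a hold.

```bash
python3 -m creep '[0,0,-0.0005,0,0,0,-0.001,0,0,0,-0.0015,0,0,0,-0.0015,0,0,0,-0.0015,0,0,0,-0.0015,0]'
```

```text
t: 7.98
ee_pos: [553.2, -215.9, 111.1]
orientation: [3.067, 0.678, 0.0]
ft_force: [-2.1, 1.0, 4.6]
width: 18.0
grasp_force: 30.0
```

```bash
python3 -m creep '[0,0,0,-0.07,0,0,0,-0.14,0,0,0,-0.21,0,0,0,-0.28,0,0,0,-0.35,0,0,0,-0.42,0,0,0,-0.49,0,0,0,-0.56,0,0,0,-0.63,0,0,0,-0.7]'
python3 - <<'E'
from h import *
o=get_obs();print(o["ft_force"],o["moment"],o["qpos"])
E
```

```text
t: 8.82
ee_pos: [554.2, -217.2, 111.1]
orientation: [3.111, -0.419, 0.004]
ft_force: [0.6, -4.7, 0.4]
width: 17.7
grasp_force: 30.0
[ 0.55169404 -4.72653251  0.39861951] [-1.02929677  0.05199379  0.17839819] [-0.392747    0.52438198  1.76978897 -0.00208477  0.84415189  1.44714625]
```

```bash
python3 -m creep '[0,0,0,-0.07,0,0,0,-0.14,0,0,0,-0.21,0,0,0,-0.28,0,0,0,-0.35,0,0,0,-0.42,0,0,0,-0.49,0,0,0,-0.56,0,0,0,-0.63,0,0,0,-0.7]';  python3 -m creep '[0,0,0,-0.04,0,0,0,-0.04,0,0,0,-0.04,0,0,0,-0.04]'
python3 - <<'E'
from h import *
o=get_obs();R=Ro.from_rotvec(o["orientation"]).as_matrix()
print(o["moment"],"toolx",np.degrees(np.arctan2(R[1,0],R[0,0])))
for n in ("scene","top"):
    im,d,K,W=grab(n);X=cloud(d,K,W)
    I=im.astype(int);r,b=I[...,0],I[...,2];m=(b>110)&(r<90)&(b-r>50)&(np.hypot(X[...,0]-552,X[...,1]+215)<80)
    p=X[m]
    if len(p)>20:
        e=np.linalg.svd(p[:,:2]-p[:,:2].mean(0),full_matrices=False)[2][0]
        print(n,"handle",len(p),p.mean(0),np.degrees(np.arctan2(e[1],e[0])))
    if n=="scene": save("s4.png",cv2.resize(im[40:200,90:290],None,fx=3,fy=3,interpolation=3))
E
```

```text
t: 9.65
ee_pos: [553.3, -216.8, 111.1]
orientation: [2.78, -1.461, 0.002]
ft_force: [-2.8, -3.8, 3.2]
width: 18.1
grasp_force: 30.0
t: 9.98
ee_pos: [553.3, -216.6, 111.1]
orientation: [2.754, -1.51, 0.002]
ft_force: [-3.3, -4.6, 4.6]
width: 18.0
grasp_force: 30.0
[-0.89647535  0.55648214 -0.04078448] toolx -57.489652097605365
scene handle 207 [ 548.09882925 -196.71562636  133.32351445] 127.27022979728699
top handle 148 [ 539.28703531 -193.61313157  140.96629136] 130.3184129429545
```

View pics/s4.png

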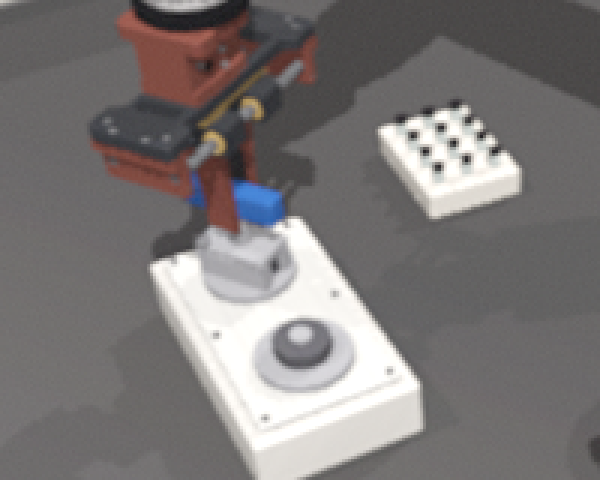

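The picture shows the driver still seated on the flange at about (248,265), with its handle turned some 82°. Next I release and lift off.

```bash
python3 -m creep '[0,0,0,0,0,0,0,0,0,0,0,0,0,0,0,0,0,0,0,0,0,0,0,0]' 0.55; python3 -m creep '[0,0,0.01,0,0,0,0.03,0,0,0,0.06,0,0,0,0.09,0,0,0,0.12,0,0,0,0.15,0,0,0,0.15,0]'
python3 - <<'E'
from h import *
for n in ("scene","top","wrist"):
    im,d,K,W=grab(n);X=cloud(d,K,W)
    I=im.astype(int);r,b=I[...,0],I[...,2];m=(b>110)&(r<90)&(b-r>50)&(np.hypot(X[...,0]-552,X[...,1]+215)<80)
    p=X[m];p=p[p[:,2]>134]
    if len(p)>20:
        (cx,cy),(w,h),a=cv2.minAreaRect(p[:,:2].astype(np.float32))
        e=np.linalg.svd(p[:,:2]-p[:,:2].mean(0),full_matrices=False)[2][0]
        print(n,"handle",len(p),cx,cy,w,h,p[:,2].mean(),np.degrees(np.arctan2(e[1],e[0])))
    if n=="scene": A=cv2.resize(im[40:200,90:290],(500,400),interpolation=3)
    if n=="wrist": save("s5.png",np.hstack([A[:,:380],cv2.resize(im,(400,400))]))
E
```

```text
t: 10.58
ee_pos: [553.1, -215.6, 110.6]
orientation: [-2.753, 1.513, 0.0]
ft_force: [-0.2, -0.0, -0.5]
width: 47.9
grasp_force: 0.0
t: 11.17
ee_pos: [556.2, -217.0, 268.0]
orientation: [-2.752, 1.513, -0.017]
ft_force: [1.2, -0.5, 0.3]
width: 48.3
grasp_force: 0.0
scene handle 224 555.2528686523438 -215.16624450683594 20.03632354736328 79.77986907958984 139.2850335660404 123.03461895255865
top handle 323 551.9706420898438 -215.87530517578125 16.31244468688965 80.027587890625 142.1282694226249 122.41836101223076
wrist handle 1587 553.3292846679688 -216.79905700683594 16.739795684814453 78.02166748046875 140.8241277298047 122.5648754781778
```

View pics/s5.png

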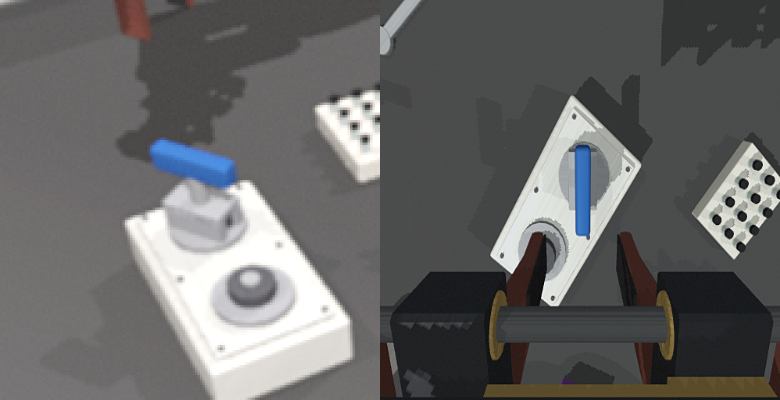

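The driver stands upright and released on the plug: its top is at about 142 mm (64 + 78), it is centred within about 2 mm, and its yaw has turned about 82° (some 70° of plug turn after the play).

```bash
python3 -m creep '[0,0,0,0,0,0,0,0,0,0,0,0,0,0,0,0]'; python3 -c "
from workcell import ticket
print(ticket.close_job())"
```

```text
t: 11.65
ee_pos: [552.7, -215.6, 259.6]
orientation: [2.753, -1.513, -0.003]
ft_force: [-0.4, 1.7, -0.5]
width: 48.2
grasp_force: 0.0
the job is handed in; nothing more can be done
None
```

The job is handed in, verdict not shown: the fork driver stands released and upright on the plug, which is turned about 70° clockwise (worked out from the driver's 82° turn less 12° of play), and the socket driver was not touched.

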